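# Slide the beam stop along the photometer rail into its slot

## Robot

A 7-joint arm with a two-finger parallel gripper is mounted at the origin on the work surface. World frame = base frame: x ahead of the robot, y to its left, z up, the work surface at z = 0. Lengths are in mm, angles in rad, forces in N, time in s.
With the tool pointing down it reaches from about 400 to 875 mm from the base axis. Payload 4.4 kg.
Tool frame: the origin (TCP) lies at the very end of the fingers, on their centre line; the grasp point (between the pads) lies ctrl.grip_depth behind it (ctrl.grip_depth is the distance from the TCP to the grasp point, in mm); z points along the fingers, y is the direction in which the jaws open and shut (so a half turn about z gives the same grasp; the last joint's range is limited). The gripper opens to 85 mm and grips with 20 to 120 N. Pads are 22 mm wide; open, the fingers measure 114 mm over their backs; the gripper's body (76 mm by 85 mm) begins 54 mm behind the grasp point. The pads swing forward as they close: fully open they stand 13 mm farther back than shut.
Start: joints at [1.277, 0.628, 0.038, 1.517, -0.027, 0.996, -0.02], TCP at [146.82, -633.215, 231.313] pointing down, gripper open.
Joint ranges: [-3.06, 3.06], [-0.37, 2.12], [-1.25, 1.32], [0.18, 2.47], [-1.1, 4.24], [0.23, 1.98], [-2.94, 2.94]. Speed limits (rad/s): [2.57, 2.57, 3.14, 3.14, 3.14, 3.14, 3.14].

## Interface

Orientations are given as [roll, pitch, yaw] about the fixed x, y, z axes, in that order (R = Rz(yaw) Ry(pitch) Rx(roll)).
In Python, from cell import ctrl gives the robot as it stands.
- The arm moves only by the tool servo_tool, never from a script. Its argument "commands" is one flat list of numbers, 5 for each row, row after row: the shift along the tool's x, y, z in units of 25 mm (1.0 is 25 mm), then the turn about the tool's z in units of 6 degrees (1.0 is 6 degrees), then the closure, from 0 (fully open) to 1 (shut). In form: [tx, ty, tz, twist, gripper, tx, ty, tz, twist, gripper, ...]. A call has 1 to 10 rows; each row is the pose to reach, as a shift and turn from the pose commanded when the call began, along the tool's axes at that moment; what a row does not reach only later rows make up. A row lasts 1/12 s, in which the tool goes at most 41.7 mm and 7.16 degrees, less where a joint would pass 70% of its speed; a pose out of reach is approached as far as the arm can. A call with a gripper value outside its range is refused whole. The fingers move at their own pace and stop on an object; the grip force is fixed at half the most. Time passes only in rows, so rows that repeat a pose let the fingers close. It gives the time, the measured TCP pose, the force and the opening at its end, in the units of the state.
- ctrl.read_state(): the state, without advancing time (a new reading comes with each control period).
- ctrl.get_image(name): name is "scene" or "side" or "wrist"; returns a dict with "img" (420x560x3 uint8, blue, green, red), "K" (3x3 intrinsics, pixels), "T" (4x4, takes a point from camera to world coordinates). Camera axes: x right, y down, z forward; pixel columns grow to the right and rows downward; lengths in mm; the calibration is good to about 2 mm. A picture is of the moment at which its call begins. There is no depth.
- ctrl.finish_job(): hands the job in, once; it reports no verdict.
The state is a dict: "clock": time; "qpos": joint angles; "qd": joint speeds; "tau": joint torques, N m; "eef_pos": TCP position; "tool_rot": TCP orientation; "force": force on the tool from outside, world axes, zero at the start; "torque": the same for the moment, N m; "width": finger opening in mm.
Only numpy, scipy, OpenCV 4.12 (cv2) and the standard library are available. Lean on these libraries where they do the work, as an engineer would, in place of code of your own. Each camera call takes 0.05 s, during which the arm holds its last target.

## Task

Pick up the red-handled beam stop and set its foot down on the white patch of the photometer rail. Keeping hold of it, slide it along the top of the rail until it drops into the slot between the two yellow lines, then let go so that it stands upright on the slot's floor. Leave the blue-handled filter holder where it stands.

Things in the scene. Friction and masses are not known exactly. Their poses are not given: they have to be found in the camera images.
- stop_mid (a point): Beam stop: loose upright paddle, 0.2 kg, 105 mm tall, 44 mm wide (own y), standing on the bench. Steel foot 22 mm thick (own x), 24 mm high; black plate 12 mm thick; red grip block on top, 20 mm thick (x), 44 mm wide (y), 35 mm high. Point: its centre, half-way up; foot's flat underside 52.5 mm below, grip's middle 35 mm above. z up; same after a half turn about z.
- filter_mid (a point): Filter holder: the same paddle in size and shape but with a blue grip and a clear window, standing on the bench; not to be moved. The point is its centre, half-way up.
- patch (a point): Centre of the white patch (50 mm along the rail, 60 mm across) on the level top of the photometer rail, 42 mm above the bench. The rail is fixed, dark blue-grey metal, 420 mm long, 70 mm wide. x points along the rail towards the slot, z up. A white lamp housing, 73 mm tall above the rail's top, stands on the rail's end, its face 85 mm from this point (-x).
- slot (a point): Centre of the slot's mouth, level with the rail's top (42 mm above the bench), 130 mm from the patch. The slot crosses the whole rail, is 42 mm wide along it and 20 mm deep, floor flat and black, a yellow line along each edge. x along the rail away from the patch, y along the slot, z up. The foot enters with its x along this x, either way. Grey detector housing, 73 mm tall, 85 mm beyond (+x).
Things that resemble listed ones, but are neither listed nor needed, are in the scene too. There is more than one size of the part that bears stop_mid; the job needs the smallest.

How it is judged (in metres and radians):
On the way, in this order (a step that is already met when the one before it is completed fails the run):
1. the held beam stop's foot rests on the white patch of the rail (its centre within 25 mm of the patch's centre along the rail and across it), upright within 10 degrees (x of stop_mid in the frame of patch between -0.025 and 0.025 m and z of stop_mid in the frame of slot between 0.046 and 0.06 m and y of stop_mid in the frame of slot between -0.025 and 0.025 m and contact force between stop and rail above 0.1 N and contact force between the fingers and stop above 0.2 N and angle between stop_mid's own z axis and vertical below 0.18 rad), for 0.1 s.
2. still held and kept down on the rail's top (lifted by no more than 3 mm), it is sliding over the bare stretch between patch and slot (its centre 90 to 40 mm short of the slot's centre) (x of stop_mid in the frame of slot between -0.09 and -0.04 m and z of stop_mid in the frame of slot between 0.046 and 0.0555 m and y of stop_mid in the frame of slot between -0.025 and 0.025 m and contact force between the fingers and stop above 0.2 N), for 0.1 s.
At the end, for the whole second after the job is handed in: The beam stop stands at rest in the slot: its foot is at least 12 mm below the rail's top, its centre within 15 mm of the slot's centre along the rail and 20 mm across it, upright within 10 degrees and square to the slot within 20 degrees (x of stop_mid in the frame of slot between -0.015 and 0.015 m and y of stop_mid in the frame of slot between -0.02 and 0.02 m and z of stop_mid in the frame of slot below 0.0405 m and angle between stop_mid's own z axis and vertical below 0.18 rad and angle between the x axis of stop_mid and the x axis of slot, either way round below 0.35 rad and linear speed of stop below 0.02 m/s); the robot touches nothing.
It fails at once if the blue-handled filter holder is moved more than 30 mm (distance of filter_mid from where it was at the start of the episode above 0.03 m).
It also fails if it takes over 45 s, if anything falls off the work surface, if the arm or the gripper's body presses on something with over 40 N, if the wrist force passes 120 N, or if a joint passes its speed limit or range.

## Working session

There is one attempt and no reset: what is moved stays moved. The work goes in short steps, Python scripts to look and compute and a tool call to move; the robot and the scene stay as the last step left them, time stands still between calls to the robot, and variables do not carry over. Pictures are saved under pics/ and viewed, and the job is handed in when it is done.

Besides the shell and the picture viewer there is one more tool, called after "Request:" by a JSON object that holds its "method" and its "body". servo_tool: Moves the arm, as the interface text tells. Its arguments: {"type":"object","properties":{"commands":{"type":"array","items":{"type":"number"}}},"required":["commands"]}

```bash
ls; mkdir -p pics; cat > h.py <<'E'
import numpy as np, cv2
from cell import ctrl
def grab(n,tag):
    d=ctrl.get_image(n); cv2.imwrite(f'pics/{tag}_{n}.png',d['img']); np.savez(f'pics/{tag}_{n}.npz',K=d['K'],T=d['T'],img=d['img']); return d
def load(n,tag):
    return np.load(f'pics/{tag}_{n}.npz')
def ray(d,u,v):
    p=np.linalg.inv(d['K'])@np.array([u,v,1.]); T=np.array(d['T']); r=T[:3,:3]@p; return T[:3,3],r/np.linalg.norm(r)
def onz(d,u,v,z):
    o,r=ray(d,u,v); return o+r*(z-o[2])/r[2]
def tri(d1,p1,d2,p2):
    o1,r1=ray(d1,*p1);o2,r2=ray(d2,*p2)
    A=np.c_[r1,-r2];s=np.linalg.lstsq(A,o2-o1,rcond=None)[0]
    a=o1+s[0]*r1;b=o2+s[1]*r2;return (a+b)/2,np.linalg.norm(a-b)
def proj(d,P):
    T=np.linalg.inv(np.array(d['T']));p=T[:3,:3]@np.array(P)+T[:3,3];q=d['K']@p;return q[:2]/q[2]
E
python3 - <<'E'
from h import *
for n in("scene","side","wrist"): d=grab(n,'a'); print(n,np.round(d['T'],3).tolist())
print(ctrl.read_state(),ctrl.grip_depth)
E
```

```text
pics
scene [[-0.667, 0.4, -0.629, 979.986], [0.745, 0.384, -0.545, 378.268], [0.023, -0.832, -0.554, 464.913], [0.0, 0.0, 0.0, 1.0]]
side [[-0.96, -0.157, 0.23, 293.711], [-0.278, 0.6, -0.75, 756.745], [-0.02, -0.785, -0.62, 732.511], [0.0, 0.0, 0.0, 1.0]]
wrist [[0.225, -0.924, -0.31, 226.158], [-0.974, -0.215, -0.069, -613.921], [-0.003, 0.318, -0.948, 371.948], [0.0, 0.0, 0.0, 1.0]]
{'clock': 0.15, 'qpos': array([ 1.27719624,  0.62912273,  0.03847863,  1.51812159, -0.02698223,
        0.99630229, -0.02002148]), 'qd': array([ 6.23665326e-05, -1.91037268e-03, -7.20775065e-04, -4.67179411e-03,
       -2.21954665e-03, -7.11652216e-04, -7.44008465e-05]), 'tau': array([ 1.66978720e-03, -5.63799727e+01,  1.22774955e+00, -1.93652093e+01,
        1.10638913e-02,  7.43630051e-03,  4.68254086e-06]), 'eef_pos': array([ 146.69767342, -632.75208724,  230.61333364]), 'tool_rot': array([-3.14015789e+00,  3.84632177e-05,  2.27764218e-01]), 'force': array([-0.10468902, -0.66135904, -0.36099409]), 'torque': array([ 0.04060195, -0.04964663,  0.06557885]), 'width': 85.43595161057523} 18.700000000000003
```

View pics/a_scene.png

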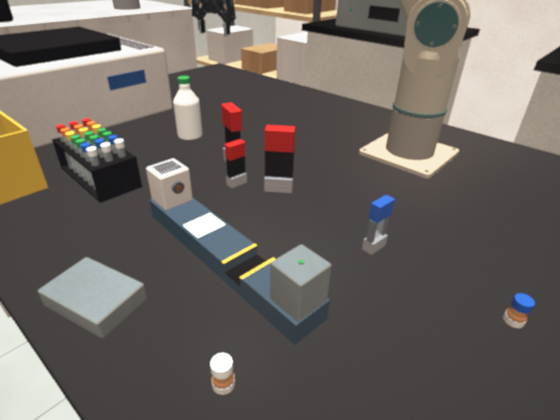

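View pics/a_side.png

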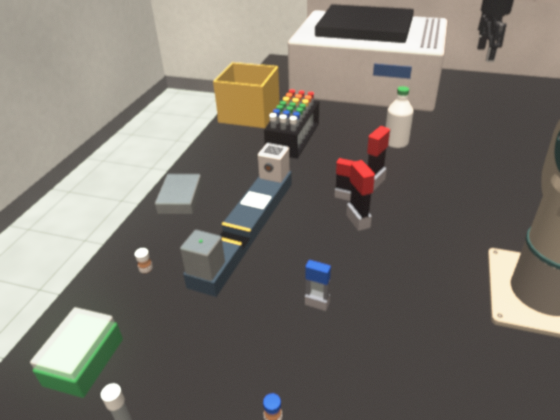

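View pics/a_wrist.png

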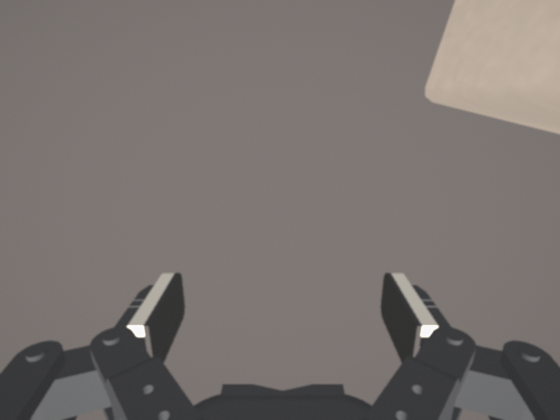

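The scene shows three red-handled paddles, at about (236,160), (232,118) and (280,157). In the side view they sit near (345,178), (377,150) and (361,190). The blue one is at (378,222) and the rail runs diagonally. I'll enlarge the view and measure next.

```bash
python3 - <<'E'
from h import *
s=load('scene','a');t=load('side','a')
a=cv2.resize(s['img'][85:265,140:320],None,fx=3.3,fy=3.3,interpolation=cv2.INTER_CUBIC)
b=cv2.resize(t['img'][110:240,300:400],None,fx=4.4,fy=4.4,interpolation=cv2.INTER_CUBIC)
cv2.imwrite('pics/c1.png',a);cv2.imwrite('pics/c2.png',b)
c=cv2.resize(t['img'][130:300,170:310],None,fx=3.5,fy=3.5,interpolation=cv2.INTER_CUBIC);cv2.imwrite('pics/c3.png',c)
for n,d in(('scene',s),('side',t)):
    h=cv2.cvtColor(d['img'],cv2.COLOR_BGR2HSV)
    for nm,m in(('red',((h[...,0]<8)|(h[...,0]>172))&(h[...,1]>150)&(h[...,2]>90)),('blue',(h[...,0]>105)&(h[...,0]<125)&(h[...,1]>150)&(h[...,2]>90)),('yel',(h[...,0]>20)&(h[...,0]<32)&(h[...,1]>120)&(h[...,2]>120)),('white',(h[...,1]<40)&(h[...,2]>200))):
        k,l,st,ce=cv2.connectedComponentsWithStats(m.astype(np.uint8))
        for i in range(1,k):
            if 40<st[i,4]<3000:print(n,nm,st[i],ce[i].round(1))
E
```

```text
scene red [221 102  21  30 488] [231.4 116.3]
scene red [265 124  31  29 784] [279.3 137.9]
scene red [225 139  20  22 352] [234.7 149. ]
scene blue [109  71  35  17 240] [125.6  79.5]
scene blue [ 81 143   9   9  43] [ 84.5 145.6]
scene blue [370 195  24  27 426] [381.  207.7]
scene blue [512 293  23  20 330] [522.9 302.4]
scene yel [  0 111  27  28 206] [ 12.  126.6]
scene yel [ 92 124   9   9  44] [ 95.9 127. ]
scene yel [ 65 131  10   9  42] [ 69.7 133.4]
scene yel [222 243  35  21 148] [238.9 253.3]
scene yel [239 257  36  23 168] [256.2 267.9]
scene white [   0    0  191   27 2518] [80.5 10.9]
scene white [275  18  33  25 620] [289.5  30.2]
scene white [230  25  21   8 107] [238.7  28.1]
scene white [208  27  16   7  76] [216.8  29.7]
scene white [   0   45  164   35 1433] [72.  61.8]
scene white [174  85  25  22 374] [184.9  97.1]
scene white [366 136  88  36 779] [411.1 155.9]
scene white [100 142  10   6  46] [104.7 144.4]
scene white [ 86 146  10   6  47] [ 90.7 148.5]
scene white [146 159  42  21 310] [166.1 169.7]
scene white [183 213  42  25 595] [203.5 224.7]
scene white [210 353  23  21 372] [220.8 362.6]
side red [368 126  21  30 464] [377.8 140.6]
side red [337 158  38  37 871] [356.8 174. ]
side blue [306 260  24  24 421] [317.3 271.2]
side blue [264 394  17  19 253] [271.7 402.7]
side yel [214  63  64  24 246] [250.4  76.3]
side yel [222 222  29  10  77] [235.8 226.8]
side yel [222 237  20   8  68] [231.4 240.5]
side white [ 173    0   66   69 2801] [202.7  30.2]
side white [ 287   10  160   46 2783] [376.3  37.3]
side white [388  97  25  20 358] [400.5 107.7]
side white [258 144  30  16 194] [272.4 152.4]
side white [241 191  30  18 358] [255.6 199.7]
side white [135 248  13  11 106] [141.  252.7]
side white [ 491  252   69   79 1969] [513.7 296. ]
side white [  31  308   80   65 2661] [ 71.  340.3]
side white [101 383  20  19 278] [110.4 392.3]
```

View pics/c1.png

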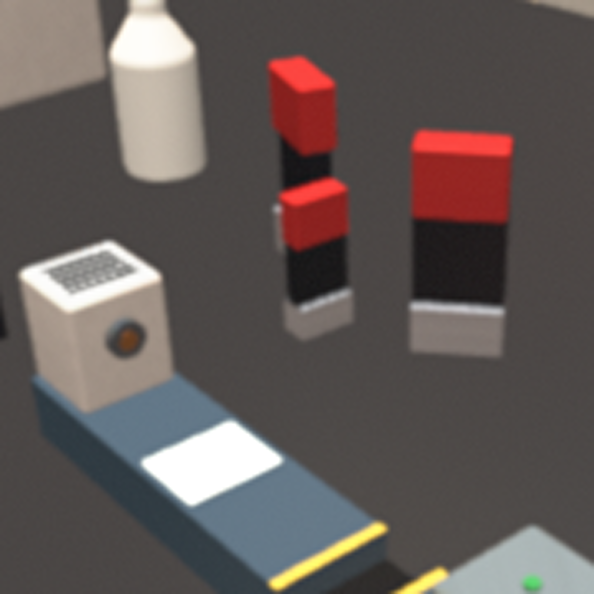

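View pics/c2.png

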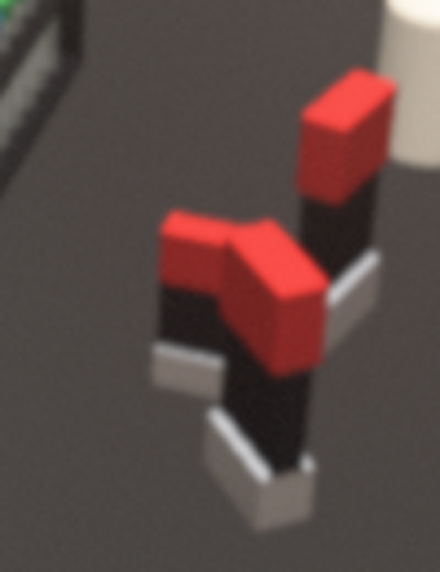

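View pics/c3.png

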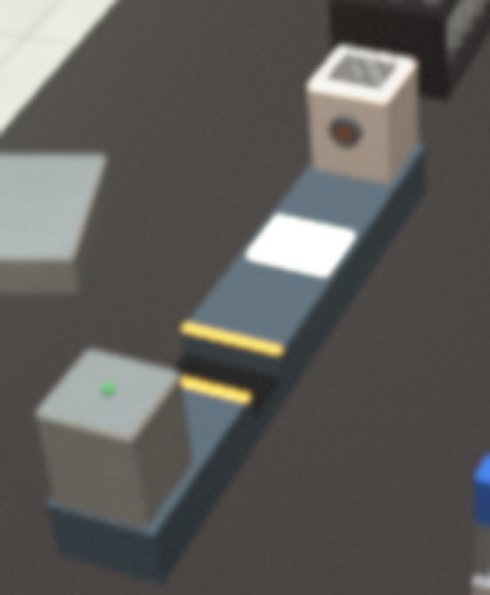

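```bash
python3 - <<'E'
from h import *
s=load('scene','a');t=load('side','a')
f=lambda x,y:((x+.5)/3.3-.5+140,(y+.5)/3.3-.5+85)
g=lambda x,y:((x+.5)/4.4-.5+300,(y+.5)/4.4-.5+110)
k=lambda x,y:((x+.5)/3.5-.5+170,(y+.5)/3.5-.5+130)
R=lambda p:np.round(p,1)
print('small foot bottom L,N,R',[R(onz(s,*f(*p),0)) for p in((285,328),(304,339),(353,321))])
print('small grip top z105', [R(onz(s,*f(*p),105)) for p in((280,194),(334,180),(348,187),(292,210))])
print('big foot',[R(onz(s,*f(*p),0)) for p in((411,351),(503,357))], 'mid foot?')
# heights: grip top triangulated
print('small top-left corner tri',tri(s,f(334,180),t,g(175,211)),'alt',tri(s,f(280,194),t,g(175,211)))
print('far tri', tri(s,f(300,58),t,g(360,70)),tri(s,f(333,85),t,g(394,88)))
print('big tri', tri(s,f(414,131),t,g(326,285)),tri(s,f(513,137),t,g(265,220)))
print('foot small side z0',[R(onz(t,*g(*p),0)) for p in((153,384),(222,397))])
print('patch scene',R(onz(s,203.5,224.7,42)),'side',R(onz(t,255.6,199.7,42)))
print('patch corners scene',[R(onz(s,*f(*p),42)) for p in((142,463),(232,421),(283,460),(192,504))])
print('patch corners side',[R(onz(t,*k(*p),42)) for p in((278,213),(356,235),(326,278),(246,254))])
print('yellow',[R(onz(s,*p,42)) for p in((238.9,253.3),(256.2,267.9))],[R(onz(t,*p,42)) for p in((235.8,226.8),(231.4,240.5))])
print('blue',R(onz(s,381,207.7,88)),R(onz(t,317.3,271.2,88)))
for n,d,p,q in(('scene',s,0,0),):pass
E
```

```text
small foot bottom L,N,R [array([ 466.2, -236.5,    0. ]), array([ 467.2, -215.3,    0. ]), array([ 425.2, -208.7,    0. ])]
small grip top z105 [array([ 465.5, -234. ,  105. ]), array([ 424.1, -225.1,  105. ]), array([ 425.4, -209.8,  105. ]), array([ 476.7, -209.5,  105. ])]
big foot [array([ 426.3, -149.4,    0. ]), array([387.5, -97.6,   0. ])] mid foot?
small top-left corner tri (array([ 456.54590254, -191.55641631,  128.52990746]), np.float64(6.076326937667525)) alt (array([ 463.95996381, -235.87314225,  103.97865235]), np.float64(0.14868813661292246))
far tri (array([ 376.90216379, -309.47383842,  161.95094438]), np.float64(5.244642744098029)) (array([ 356.61739577, -301.85837532,  147.39170484]), np.float64(22.880609745136926))
big tri (array([ 373.01047186, -187.58485203,  120.98565196]), np.float64(32.718056653659254)) (array([397.71524791, -96.8829235 , 178.28224755]), np.float64(26.156570852700852))
foot small side z0 [array([ 467.4, -212.4,    0. ]), array([ 426.5, -210.1,    0. ])]
patch scene [639.9 -99.7  42. ] side [637.8 -98.2  42. ]
patch corners scene [array([ 666.5, -126.5,   42. ]), array([ 605.7, -122.5,   42. ]), array([610.9, -72.2,  42. ]), array([670.5, -77.3,  42. ])]
patch corners side [array([ 665.8, -129.8,   42. ]), array([ 604.7, -118.9,   42. ]), array([609.4, -68. ,  42. ]), array([670.8, -79.3,  42. ])]
yellow [array([650.5,   6.2,  42. ]), array([656. ,  52.2,  42. ])] [array([647.6,   8.4,  42. ]), array([640.2,  53.9,  42. ])]
blue [428.2 139.3  88. ] [429.7 139.6  88. ]
```

The small paddle at scene (236,162) is 105 mm tall by triangulation, with a foot about 22 x 43 mm. The one at (280,157) has a foot about 65 mm wide, and the one at (232,118) is also larger. So I take the one at (236,162), centre about (446,-223); the enlarged crop confirms it. Next I move above it.

Request:
{"method": "servo_tool", "body": {"commands": [15.36,-13.27,0,3.5,0.3,15.36,-13.27,0,3.5,0.3,15.36,-13.27,0,3.5,0.3,15.36,-13.27,0,3.5,0.3,15.36,-13.27,0,3.5,0.3,15.36,-13.27,0,3.5,0.3,15.36,-13.27,0,3.5,0.3,15.36,-13.27,0,3.5,0.3,15.36,-13.27,0,3.5,0.3,15.36,-13.27,0,3.5,0.3]}}

```text
clock: 0.98
eef_pos: [393.2, -294.8, 231.3]
tool_rot: [-3.142, 0.0, -0.139]
force: [1.0, -0.4, 0.2]
width: 60.0
```

Request:
{"method": "servo_tool", "body": {"commands": [1.66,-3.0,0,0,0.4,1.66,-3.0,0,0,0.4,1.66,-3.0,0,0,0.4,1.66,-3.0,0,0,0.4]}}

```text
clock: 1.32
eef_pos: [445.7, -225.0, 231.1]
tool_rot: [-3.14, -0.0, -0.132]
force: [-0.2, -0.6, -0.8]
width: 51.4
```

```bash
python3 - <<'E'
from h import *
for n in("scene","side","wrist"): grab(n,'b')
s=ctrl.read_state();print(s['eef_pos'],s['tool_rot'],s['width'])
E
```

```text
[ 442.85579121 -229.49132376  231.22862999] [ 3.14076371e+00  7.70353504e-04 -1.40923904e-01] 51.35720142299808
```

View pics/b_wrist.png

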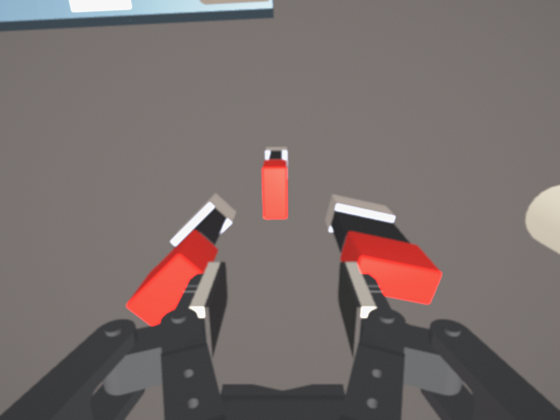

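View pics/b_scene.png

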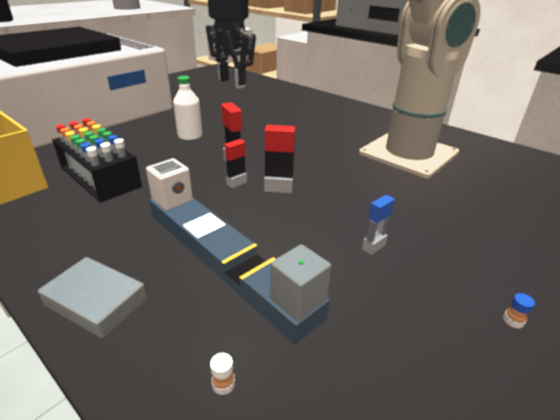

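```bash
python3 - <<'E'
from h import *
w=load('wrist','b');s=load('scene','b')
cv2.imwrite('pics/c4.png',cv2.resize(w['img'][135:235,225:325],None,fx=5.5,fy=5.5,interpolation=cv2.INTER_CUBIC))
h=cv2.cvtColor(w['img'],cv2.COLOR_BGR2HSV)
m=(((h[...,0]<8)|(h[...,0]>172))&(h[...,1]>150)&(h[...,2]>90)).astype(np.uint8);m[:,:245]=0;m[:,310:]=0
c=max(cv2.findContours(m,0,2)[0],key=cv2.contourArea)
print(cv2.boundingRect(c),cv2.minAreaRect(c))
# predicted corners for hypothesised stop pose
import math
def box(cx,cy,a,dx,dy,z):
    c_,s_=math.cos(a),math.sin(a);return [np.array([cx+c_*i*dx-s_*j*dy,cy+s_*i*dx+c_*j*dy,z]) for i,j in((-1,-1),(1,-1),(1,1),(-1,1))]
x0,y0,wd,ht=cv2.boundingRect(c)
for z in(105,):
  for p in((x0,y0+ht),(x0+wd,y0+ht),(x0,y0+8),(x0+wd,y0+8)):print(p,onz(w,*p,z).round(1))
for nm,d in(('w',w),('s',s)):
  for a in(82,):
    print(nm,[proj(d,p).round(0).tolist() for p in box(446,-222,math.radians(a),10,22,105)],[proj(d,p).round(0).tolist() for p in box(446,-222,math.radians(a),11,22,0)])
E
```

```text
(262, 159, 26, 60) ((274.5, 188.5), (25.0, 59.0), 0.0)
(262, 219) [ 426.6 -208.6  105. ]
(288, 219) [ 423.6 -229.9  105. ]
(262, 167) [ 469.7 -215.5  105. ]
(288, 167) [ 466.9 -235.8  105. ]
w [[287.0, 168.0], [262.0, 168.0], [263.0, 220.0], [287.0, 220.0]] [[287.0, 147.0], [266.0, 147.0], [267.0, 187.0], [287.0, 187.0]]
s [[224.0, 143.0], [229.0, 146.0], [245.0, 141.0], [240.0, 139.0]] [[226.0, 184.0], [231.0, 188.0], [247.0, 182.0], [241.0, 179.0]]
```

View pics/c4.png

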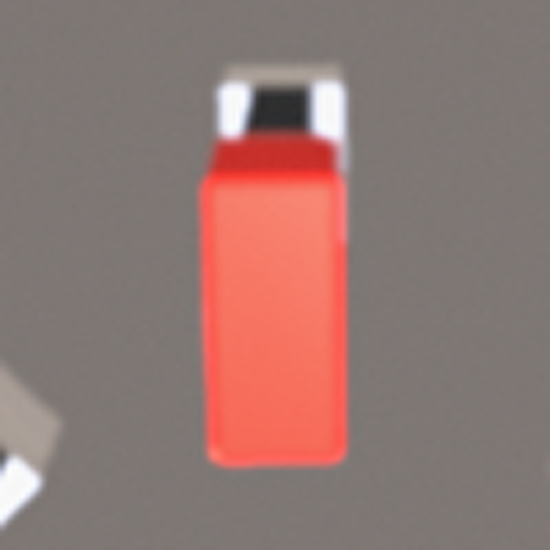

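```bash
python3 - <<'E'
from h import *
w=load('wrist','b')
for z in(130,155):
  print(z,[onz(w,*p,z).round(0).tolist() for p in((200,233),(217,258),(347,233),(343,258))])
print([onz(w,*p,0).round(0).tolist() for p in((236,213),(326,222),(331,195))])
s=ctrl.read_state();print(s['eef_pos'],s['tool_rot'])
E
```

```text
130 [[431.0, -163.0, 130.0], [408.0, -172.0, 130.0], [415.0, -274.0, 130.0], [395.0, -269.0, 130.0]]
155 [[441.0, -171.0, 155.0], [420.0, -179.0, 155.0], [427.0, -270.0, 155.0], [408.0, -266.0, 155.0]]
[[400.0, -168.0, 0.0], [374.0, -269.0, 0.0], [406.0, -278.0, -0.0]]
[ 442.85579121 -229.49132376  231.22862999] [ 3.14076371e+00  7.70353504e-04 -1.40923904e-01]
```

Request:
{"method": "servo_tool", "body": {"commands": [0.12,-0.28,1.2,0,0.4,0.12,-0.28,2.4,0,0.4,0.12,-0.28,3.6,0,0.4,0.12,-0.28,4.6,0,0.4,0.12,-0.28,5.4,0,0.4,0.12,-0.28,6.0,0,0.4,0.12,-0.28,6.4,0,0.4,0.12,-0.28,6.4,0,0.4,0.12,-0.28,6.4,0,0.4]}}

```text
clock: 2.22
eef_pos: [447.2, -222.7, 71.3]
tool_rot: [3.141, 0.001, -0.141]
force: [-0.3, 0.2, 0.0]
width: 51.3
```

```bash
python3 - <<'E'
from h import *
grab('wrist','c');s=ctrl.read_state();print(s['eef_pos'],s['tool_rot'],s['width'])
E
```

```text
[ 447.90376015 -222.63912692   71.93119229] [ 3.14103654e+00 -8.67145254e-04 -1.40339386e-01] 51.34201124716023
```

View pics/c_wrist.png

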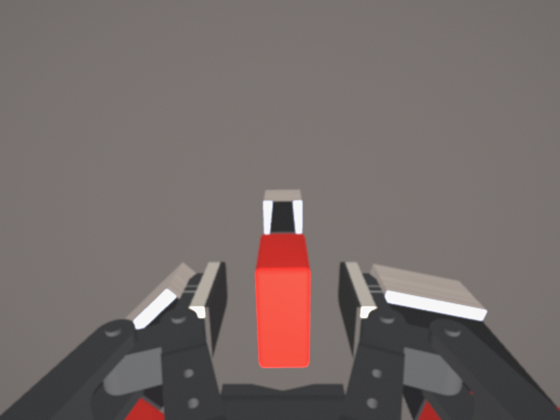

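The grip sits centred between the pads at (283,315). The neighbours are clear on both sides. Closing now.

Request:
{"method": "servo_tool", "body": {"commands": [0,0,0,0,0.9,0,0,0,0,0.9,0,0,0,0,0.9,0,0,0,0,0.9,0,0,0,0,0.9,0,0,0,0,0.9]}}

```text
clock: 2.77
eef_pos: [448.5, -222.2, 72.3]
tool_rot: [3.141, -0.002, -0.139]
force: [-0.2, -1.2, 6.5]
width: 19.1
```

Request:
{"method": "servo_tool", "body": {"commands": [0,0,-0.6,0,0.9,0,0,-1.5,0,0.9,0,0,-2.5,0,0.9,0,0,-3.5,0,0.9,0,0,-4,0,0.9,0,0,-4,0,0.9]}}

```text
clock: 3.27
eef_pos: [449.6, -222.2, 174.0]
tool_rot: [3.14, -0.006, -0.139]
force: [0.8, -0.2, -1.3]
width: 19.3
```

```bash
python3 - <<'E'
from h import *
grab('side','d');grab('scene','d');grab('wrist','d');s=ctrl.read_state();print(s['eef_pos'],s['tool_rot'],s['width'],s['force'])
E
```

```text
[ 447.21598236 -221.08667628  170.57202273] [-3.14106248e+00  1.39435232e-03 -1.38439051e-01] 19.64267008104903 [ 0.36024915  0.02200667 -1.90841611]
```

View pics/d_side.png

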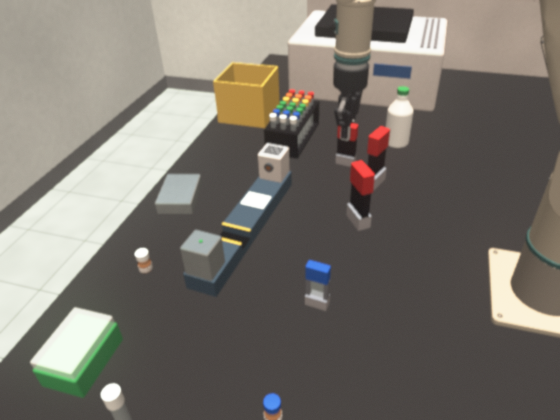

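The paddle is held clear of the bench (side view, about (347,150)). Next I carry it over the patch.

Request:
{"method": "servo_tool", "body": {"commands": [1.2,-1.0,0,-0.4,0.9,2.4,-2.0,0,-0.4,0.9,3.5,-3.0,0,-0.4,0.9,4.6,-3.9,0,-0.4,0.9,5.7,-4.8,0,-0.4,0.9,6.6,-5.6,0,-0.4,0.9,6.96,-5.9,0.6,-0.4,0.9,6.96,-5.9,1.2,-0.4,0.9,6.96,-5.9,1.2,-0.4,0.9,6.96,-5.9,1.2,-0.4,0.9]}}

```text
clock: 4.25
eef_pos: [638.5, -99.6, 138.7]
tool_rot: [3.141, 0.006, -0.097]
force: [0.4, -0.6, -1.6]
width: 19.4
```

```bash
python3 - <<'E'
from h import *
grab('side','e');grab('scene','e');grab('wrist','e');s=ctrl.read_state();print(s['eef_pos'],s['tool_rot'],s['width'],s['force'])
a=load('scene','e')['img'][100:290,130:330];b=load('side','e')['img'][90:280,180:330]
cv2.imwrite('pics/c5.png',np.hstack([cv2.resize(a,(420,399)),cv2.resize(b,(315,399))]))
E
```

```text
[ 640.42826798 -100.538464    141.69612275] [ 3.14118298e+00 -2.99508792e-04 -9.81834186e-02] 19.237020624232862 [-0.14603632 -0.66666215 -2.04123155]
```

View pics/c5.png

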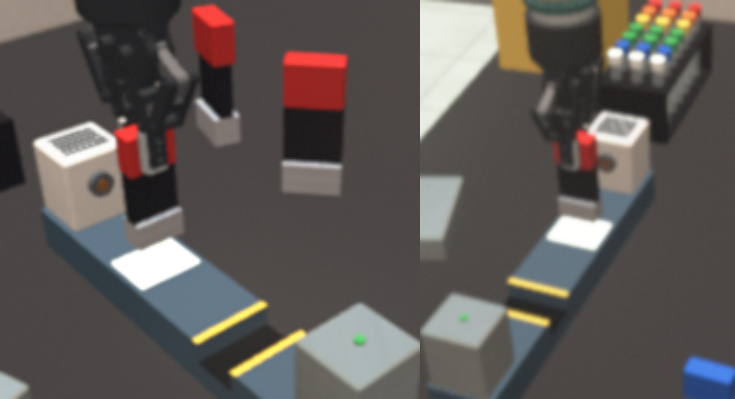

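View pics/e_wrist.png

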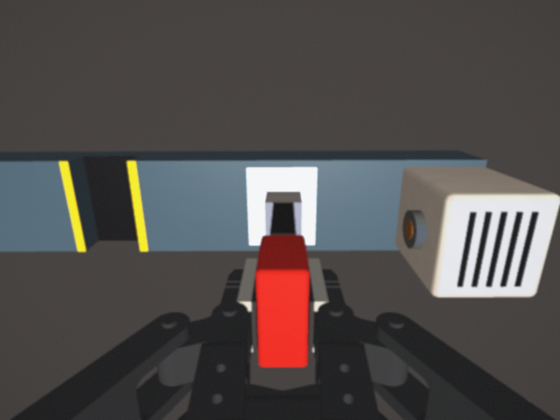

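```bash
python3 - <<'E'
from h import *
w=load('wrist','e')
P=[onz(w,*p,42) for p in((247,167),(317,167),(316.5,245),(247.5,246))]
print([p.round(1).tolist() for p in P],np.mean(P,0).round(1))
Y=[onz(w,*p,42) for p in((63.5,162),(80,251),(132,161),(142.5,250))]
print([p.round(1).tolist() for p in Y],np.mean(Y,0).round(1))
s=ctrl.read_state();print(s['eef_pos'],s['force'])
E
```

```text
[[672.6, -77.8, 42.0], [667.7, -127.1, 42.0], [607.4, -122.7, 42.0], [611.7, -70.1, 42.0]] [639.8 -99.4  42. ]
[[688.8, 50.4, 42.0], [620.2, 58.5, 42.0], [684.8, 2.2, 42.0], [616.3, 10.5, 42.0]] [652.5  30.4  42. ]
[ 640.42826798 -100.538464    141.69612275] [-0.14603632 -0.66666215 -2.04123155]
```

Request:
{"method": "servo_tool", "body": {"commands": [0,-0.03,0.4,0,0.9,0,-0.03,0.75,0,0.9,0,-0.03,0.95,0,0.9,0,-0.03,1.02,0,0.9,0,-0.03,1.06,0,0.9,0,-0.03,1.06,0,0.9]}}

```text
clock: 4.9
eef_pos: [640.6, -98.9, 114.7]
tool_rot: [3.142, 0.0, -0.097]
force: [-0.6, 0.5, -1.9]
width: 19.0
```

```bash
python3 - <<'E'
from h import *
grab('side','f');s=ctrl.read_state();print(s['eef_pos'],s['force'])
E
```

```text
[640.91977694 -98.91700382 114.88530834] [ 0.2521956  -0.16868107 -1.03075727]
```

Request:
{"method": "servo_tool", "body": {"commands": [0,0,0.04,0,0.9,0,0,0.08,0,0.9,0,0,0.08,0,0.9]}}

```text
clock: 5.2
eef_pos: [641.3, -99.0, 114.4]
tool_rot: [-3.142, -0.002, -0.097]
force: [-1.7, 0.3, 5.5]
width: 19.4
```

Request:
{"method": "servo_tool", "body": {"commands": [0,0,0,0,0.9,0,0,0,0,0.9,0,-0.2,0,0,0.9,0,-0.4,0,0,0.9,0,-0.6,0,0,0.9,0,-0.8,0,0,0.9,0,-1.0,0,0,0.9,0,-1.2,0,0,0.9]}}

```text
clock: 5.87
eef_pos: [645.1, -70.8, 114.4]
tool_rot: [3.139, -0.004, -0.098]
force: [0.4, -3.2, 5.5]
width: 19.1
```

```bash
python3 - <<'E'
from h import *
grab('side','g');grab('scene','g');s=ctrl.read_state();print(s['eef_pos'],s['tool_rot'],s['force'])
a=load('scene','g')['img'][100:290,130:330];b=load('side','g')['img'][90:280,180:330]
cv2.imwrite('pics/c6.png',np.hstack([cv2.resize(a,(420,399)),cv2.resize(b,(315,399))]))
E
```

```text
[645.26841908 -69.20276062 114.40383711] [ 3.14072161 -0.00398187 -0.09612383] [0.51419638 0.16664662 6.06703731]
```

View pics/c6.png

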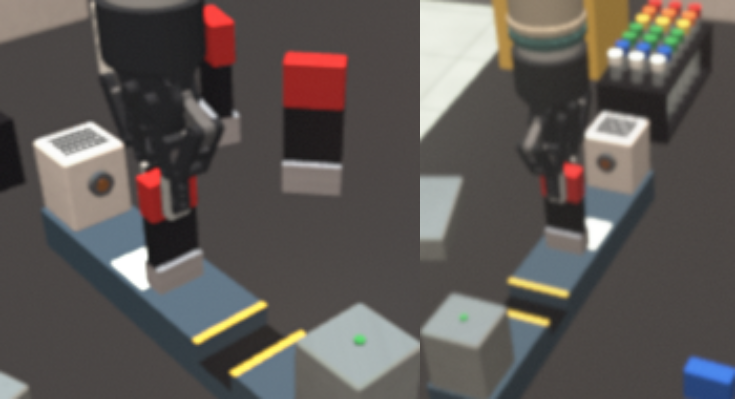

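It slides upright and in contact, with about 6 N down. I continue across the bare stretch.

Request:
{"method": "servo_tool", "body": {"commands": [0,-0.2,0,0,0.9,0,-0.4,0,0,0.9,0,-0.6,0,0,0.9,0,-0.8,0,0,0.9,0,-1.0,0,0,0.9,0,-1.2,0,0,0.9,0,-1.4,0,0,0.9,0,-1.6,0,0,0.9,0,-1.8,0,0,0.9,0,-1.8,0,0,0.9]}}

```text
clock: 6.8
eef_pos: [649.6, -24.3, 114.4]
tool_rot: [3.141, -0.004, -0.096]
force: [0.1, -1.7, 6.0]
width: 19.1
```

Request:
{"method": "servo_tool", "body": {"commands": [0,-0.25,0,0,0.9,0,-0.5,0,0,0.9,0,-0.75,0,0,0.9,0,-1.0,0,0,0.9,0,-1.25,0,0,0.9,0,-1.5,0,0,0.9,0,-1.75,0,0,0.9,0,-2.0,0,0,0.9,0,-2.15,0,0,0.9,0,-2.15,0,0,0.9]}}

```text
clock: 7.63
eef_pos: [652.8, 31.8, 112.3]
tool_rot: [-3.14, 0.001, -0.095]
force: [0.5, 0.7, -2.1]
width: 19.2
```

```bash
python3 - <<'E'
from h import *
grab('wrist','i');grab('side','i');grab('scene','i');s=ctrl.read_state();print(s['eef_pos'],s['tool_rot'],s['force'])
a=load('scene','i')['img'][130:320,150:350];b=load('side','i')['img'][110:300,170:320]
cv2.imwrite('pics/c7.png',np.hstack([cv2.resize(a,(420,399),interpolation=2),cv2.resize(b,(315,399),interpolation=2)]))
E
```

```text
[652.74395616  29.31172479 112.35396241] [ 3.14141985e+00  8.82630350e-04 -9.66982090e-02] [ 0.1012875   0.39636752 -1.58545612]
```

View pics/c7.png

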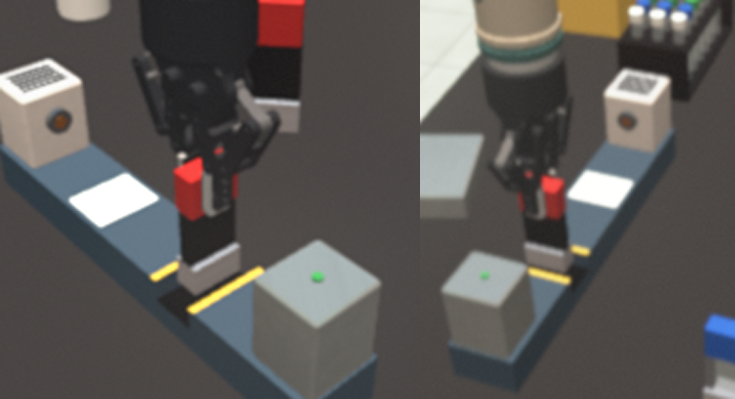

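View pics/i_wrist.png

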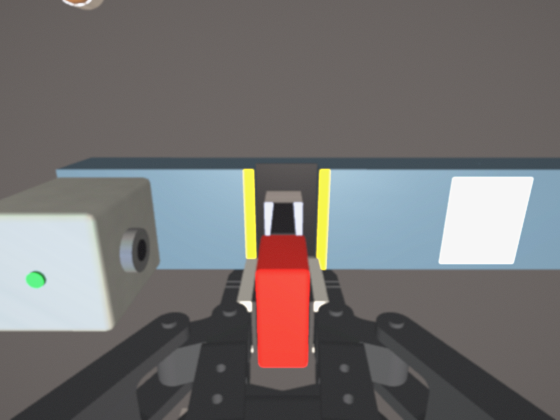

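The foot is centred over the slot: the wrist view shows the foot at columns 265–303 between the yellow lines at 250 and 323. The contact force is gone. Now I lower it.

Request:
{"method": "servo_tool", "body": {"commands": [0,0,0.2,0,0.9,0,0,0.4,0,0.9,0,0,0.55,0,0.9,0,0,0.66,0,0.9,0,0,0.68,0,0.9,0,0,0.68,0,0.9]}}

```text
clock: 8.28
eef_pos: [652.9, 29.2, 95.4]
tool_rot: [3.141, 0.001, -0.097]
force: [-0.7, -0.6, -2.0]
width: 19.3
```

Request:
{"method": "servo_tool", "body": {"commands": [0,0,0.04,0,0.9,0,0,0.07,0,0.9,0,0,0.07,0,0.9]}}

```text
clock: 8.53
eef_pos: [653.4, 29.3, 94.4]
tool_rot: [-3.142, -0.001, -0.097]
force: [-0.6, 1.2, -0.7]
width: 19.2
```

Request:
{"method": "servo_tool", "body": {"commands": [0,0,0.02,0,0.9,0,0,0.02,0,0.9,0,0,0.02,0,0.7,0,0,0.02,0,0.6,0,0,0.02,0,0.5,0,0,0.02,0,0.4,0,0,0.02,0,0.4,0,0,0.02,0,0.4]}}

```text
clock: 9.2
eef_pos: [653.1, 29.3, 93.5]
tool_rot: [3.142, 0.0, -0.097]
force: [-0.2, 0.6, 1.2]
width: 51.2
```

Request:
{"method": "servo_tool", "body": {"commands": [0,0,-0.5,0,0.4,0,0,-1.2,0,0.4,0,0,-2.2,0,0.4,0,0,-3.2,0,0.4,0,0,-4.2,0,0.4,0,0,-5,0,0.4,0,0,-5,0,0.4]}}

```text
clock: 9.78
eef_pos: [656.2, 29.2, 224.6]
tool_rot: [-3.14, -0.01, -0.097]
force: [-0.2, 1.1, 1.7]
width: 51.6
```

```bash
python3 - <<'E'
from h import *
grab('wrist','j');grab('side','j');grab('scene','j');s=ctrl.read_state();print(s['eef_pos'],s['width'],s['force'])
a=load('scene','j')['img'][130:320,150:350];b=load('side','j')['img'][110:300,170:320]
cv2.imwrite('pics/c8.png',np.hstack([cv2.resize(a,(420,399),interpolation=2),cv2.resize(b,(315,399),interpolation=2)]))
w=load('wrist','j');h=cv2.cvtColor(w['img'],cv2.COLOR_BGR2HSV)
m=(((h[...,0]<8)|(h[...,0]>172))&(h[...,1]>150)&(h[...,2]>60)).astype(np.uint8)
c=max(cv2.findContours(m,0,2)[0],key=cv2.contourArea);print(cv2.boundingRect(c),cv2.minAreaRect(c))
from math import *
ex=np.array([.098,.995,0]);ey=np.array([-.995,.098,0]);C=np.array([652.3,30.4,0])
print([proj(w,C+i*10*ex+j*22*ey+[0,0,127]).round(0).tolist() for i,j in((-1,-1),(1,-1),(1,1),(-1,1))])
E
```

```text
[652.80265372  29.35430304 218.8335369 ] 51.11177069424376 [-0.58513477 -0.04631739 -1.17248185]
(270, 176, 28, 66) ((283.5, 208.5), (65.0, 27.0), 90.0)
[[297.0, 186.0], [269.0, 185.0], [269.0, 242.0], [296.0, 242.0]]
```

View pics/c8.png

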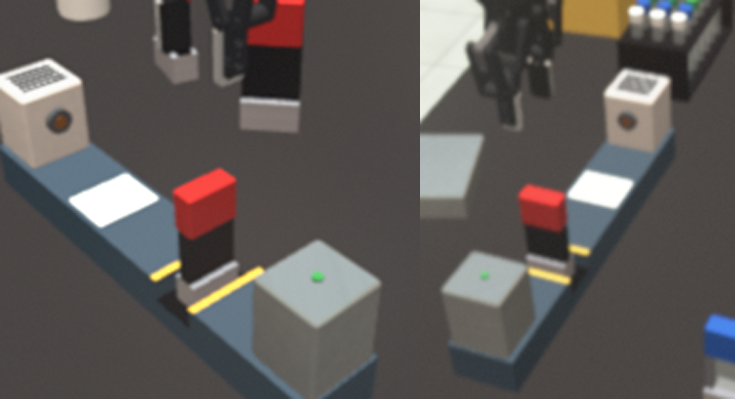

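View pics/j_wrist.png

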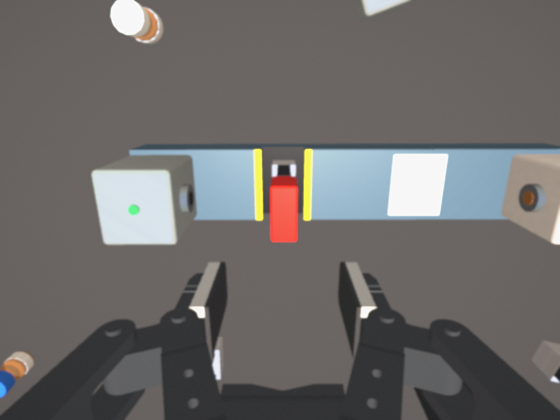

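The stop stands upright in the slot, square to it. Its grip top in the wrist view spans columns 270–298 and ends at row 242, matching the prediction for a stop resting on the slot floor to within a pixel or so. The gripper is clear, so I hand in the job.

```bash
python3 - <<'E'
from h import *
print(ctrl.finish_job())
E
```

```text
the job is handed in; nothing more can be done
None
```

The beam stop now stands upright in the slot, and the job was handed in at about 10 s of the 45 s allowed; no verdict is reported.

**What I did:** I gripped the smallest of the three red-handled paddles (105 mm tall) across its 20 mm thickness. I set its foot on the white patch with about 7 N of contact and slid it along the rail at constant height with about 6 N down. Over the slot I lowered it about 20 mm to the floor, opened the jaws and withdrew upwards.

**Last checks:**
- **Position:** the stop looked centred between the yellow lines, square and upright. Its grip top was within 1–2 pixels of the position predicted for a stop resting on the slot floor.
- **Gripper:** it was about 75 mm above the stop and touching nothing.
- **Filter holder:** I never went near the blue-handled one, but I did not re-measure its position at the end.
- **Readings:** the tool position readings wandered by a few millimetres just after fast moves. No check failed.

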